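# Park the torch arm and build a stepped brick rest

## Task

The unlit torch on its swing arm is in the way over the steel plate: swing the arm clear, all the way back against its red stop, and leave it there. Then build a stepped rest in the middle of the plate: first the large cream firebrick lying flat, then the small red brick flat on top of it, centred and pointing the same way so that nothing overhangs. Set the bricks down, do not drop them, and leave the glass paperweight, the steel jacks and the wooden mould where they are.

Things in the scene. Friction and masses are not known exactly. Their poses are not given: they have to be found in the camera images.
- plate_top (a point): Centre of the top face of the steel plate, 200 x 200 mm square, whose top face is 30 mm above the bench. The plate and, 206 mm from its centre, the torch column are one rigid fixed station standing at a different place and turn each time; x, y along the plate's edges, z up. The column (32 mm thick, top at 220 mm above the bench) stands at x = +130, y = +160 mm in this frame.
- torch_arm (a joint): Angle (rad) of the torch's swing arm about the vertical column. 0 = parked, hard against its red stop, well clear of the plate; it grows counter-clockwise seen from above; about 1.36 = torch right over the middle of the plate; limit 1.7. It turns with slight friction (under 1 N at the handle) and stays where it is left.
- torch_handle (a point): Centre of the upright black round handle on the outer end of the swing arm, directly above the torch: 26 mm diameter, from 200 to 267 mm above the bench, this point at 237 mm. The handle is 206 mm from the hinge axis and turns with the arm. The aluminium beam below it (22 mm wide, top at 196 mm, with a copper pipe to 206 mm that ends 20 mm short of the handle axis) carries the torch, which hangs down to 80 mm above the bench.
- torch_hinge (a point): Point on the vertical hinge axis of the swing arm (the column's axis), at the height of the handle's centre, 237 mm above the bench.
- large_center (a point): Centre (half-way up) of the large cream firebrick, 150 x 64 x 50 mm high, 0.3 to 0.55 kg, lying flat on the bench; x along its 150 mm length, y across its 64 mm width, z up. To the right of the plate; it may change places with the small brick.
- small_center (a point): Centre (half-way up) of the small terracotta-red brick, 100 x 42 x 40 mm high, 0.15 to 0.27 kg, lying flat on the bench; x along its 100 mm length, y across its 42 mm width, z up.
- large_brick: The large cream firebrick as a body; origin at the centre of its underside, axes as point large_center.
- small_brick: The small red brick as a body; origin at the centre of its underside, axes as point small_center.
- paperweight_center (a point): Bystander: centre of a green glass paperweight, 74 mm wide, 64 mm high. Leave alone.
- jacks: Bystander: steel glassworker's jacks (large tweezers), 214 mm long along its x, 66 mm wide, 14 mm high, lying on the bench; origin under its centre. Leave alone.
- mould_center (a point): Bystander: centre of the dark wooden cup-shaped mould, 84 mm wide, 50 mm high, with a 100 mm handle along its x. Leave alone.
Things that resemble listed ones, but are neither listed nor needed, are in the scene too. Of the things that look like the small_brick, the largest one is meant.

How it is judged (in metres and radians):
On the way, in this order (a step that is already met when the one before it is completed fails the run):
1. the torch arm is parked against its stop (value of joint torch_arm below 0.12 rad and velocity of joint torch_arm between -0.05 and 0.05 rad/s), for 0.2 s.
2. the large brick lies flat in the middle of the plate, released, with the arm parked (value of joint torch_arm below 0.12 rad and horizontal distance between large_center and plate_top below 0.025 m and angle between large_center's own z axis and vertical below 0.06 rad and linear speed of large_brick below 0.02 m/s and z of large_center in the frame of plate_top between 0.02 and 0.03 m and contact force between the fingers and large_brick below 0.1 N), for 0.2 s.
3. the small brick lies flat, centred and in line on the large one, released (all of step 2 and x of small_center in the frame of large_center between -0.02 and 0.02 m and y of small_center in the frame of large_center between -0.01 and 0.01 m and z of small_center in the frame of large_center between 0.04 and 0.05 m and angle between the x axis of small_center and the x axis of large_center, either way round below 0.15 rad and angle between small_center's own z axis and vertical below 0.06 rad and linear speed of small_brick below 0.02 m/s and contact force between the fingers and small_brick below 0.1 N), for 0.2 s.
At the end, for the whole second after the job is handed in: Arm at rest within 0.12 rad of its stop; large brick flat on the plate, centre within 25 mm of the plate's; small brick flat on it, centre within 20 mm lengthwise and 10 mm crosswise, direction within 0.15 rad; both at rest and released (all of step 3 and velocity of joint torch_arm between -0.05 and 0.05 rad/s); the robot touches nothing.
It fails at once if a bystander is moved by more than 30 mm (distance of any of paperweight_center, jacks, mould_center from where it was at the start of the episode above 0.03 m).
It fails at once if the large brick is dropped (falls free with its centre over 75 mm above the bench, 20 mm above its place on the plate) (height (world z) of large_center above 0.075 m and contact force between large_brick and anything else below 0.01 N).
It fails at once if the small brick is dropped (falls free with its centre over 120 mm above the bench, 20 mm above its place on the large brick) (height (world z) of small_center above 0.12 m and contact force between small_brick and anything else below 0.01 N).
It also fails if it takes over 72 s, if anything falls off the work surface, if the arm or the gripper's body presses on something with over 40 N, if the wrist force passes 120 N, or if a joint passes its speed limit or range.

## Robot

A 6-joint arm with a two-finger parallel gripper is mounted at the origin on the work surface. World frame = base frame: x ahead of the robot, y to its left, z up, the work surface at z = 0. Lengths are in mm, angles in rad, forces in N, time in s.
With the tool pointing down it reaches from about 350 to 975 mm from the base axis. Payload 17.4 kg.
Tool frame: the origin (TCP) lies midway between the tips of the shut fingers; the grasp point (between the pads) lies 19 mm behind it; z points along the fingers, y is the direction in which the jaws open and shut (so a half turn about z gives the same grasp; the last joint's range is limited). The gripper opens to 85 mm and grips with 20 to 120 N. Pads are 22 mm wide; open, the fingers measure 114 mm over their backs; the gripper's body (76 mm by 85 mm) begins 54 mm behind the grasp point. The pads swing forward as they close: fully open they stand 13 mm farther back than shut.
Start: joints at [-1.292, 0.116, 1.442, -0, 1.584, -0.038], TCP at [210.272, -641.419, 231.303] pointing down, gripper open.
Joint ranges: [-2.83, 2.83], [-0.83, 2.19], [0.07, 2.5], [-1.14, 4.28], [0.01, 3], [-2.97, 2.97]. Speed limits (rad/s): [1.89, 1.89, 2.22, 3.14, 3.14, 3.14].

## Interface

Orientations are given as a rotation vector (axis times angle).
In Python, from bench import env gives the robot as it stands.
- The arm moves only by the tool arm_command, never from a script. Its argument "targets" is a list of rows, each a list of 2 entries, a list of its own where there are three numbers: the shift along the world's x, y, z in mm, then the turn about the world's z in rad. A call has 1 to 12 rows; each row shifts and turns the commanded pose from where the row before left it; what a row does not reach is not made up. A row lasts 1/12 s, in which the tool goes at most 41.7 mm and 7.16 degrees, less where a joint would pass 70% of its speed; a pose out of reach is approached as far as the arm can. A call is refused whole if a number of a shift passes 41.7 or a number of a turn 0.125, either way. A call with a gripper value outside its range is refused whole. "hand" is the opening in per cent of the stroke, from 0 (shut) to 100 (fully open), set as the call begins (left out, the last holds). The fingers move at their own pace and stop on an object; "newtons" is the grip in N (left out, the last holds). Time passes only in rows, so rows that do not move let the fingers close. It gives the time, the measured TCP pose, the force and the opening at its end, in the units of the state.
- env.state(): the state, without advancing time (a new reading comes with each control period).
- env.capture(name): name is "side" or "top"; returns a dict with "image" (480x640x3 uint8, red, green, blue), "z_map" (480x640 float32, mm along the optical axis (not along the pixel's ray), 0 where there is no reading), "vertical_fov" (degrees; the focal length in pixels is half the picture's height over the tangent of half this angle, whatever the lens; pixels are square), "cx", "cy" (the principal point, pixels), "rvec" (rotation vector, rad) and "tvec" (3), from world to camera coordinates, as OpenCV has them. Camera axes: x right, y down, z forward; pixel columns grow to the right and rows downward; lengths in mm; the calibration is good to about 2 mm. A picture is of the moment at which its call begins.
- env.job_done(): hands the job in, once; it reports no verdict.
The state is a dict: "time_s": time; "q": joint angles; "dq": joint speeds; "tau": joint torques, N m; "ee_pos": TCP position; "tcp_rot": TCP orientation; "contact_force": force on the tool from outside, world axes, zero at the start; "torque": the same for the moment, N m; "finger_gap": finger opening in mm.
Only numpy, scipy, OpenCV 4.12 (cv2) and the standard library are available. Lean on these libraries where they do the work, as an engineer would, in place of code of your own. Each camera call takes 0.05 s, during which the arm holds its last target.

## Working session

There is one attempt and no reset: what is moved stays moved. The work goes in short steps, Python scripts to look and compute and a tool call to move; the robot and the scene stay as the last step left them, time stands still between calls to the robot, and variables do not carry over. Pictures are saved under pics/ and viewed, and the job is handed in when it is done.

Besides the shell and the picture viewer there is one more tool, called after ">>>" by a JSON object that holds its "method" and its "body". arm_command: Moves the arm, as the interface text tells. Its arguments: {"type":"object","properties":{"targets":{"type":"array","items":{"type":"array"}},"hand":{"type":"number"},"newtons":{"type":"number"}},"required":["targets"]}

```bash
ls; mkdir -p pics; cat > h.py <<'E'
import numpy as np, cv2
from bench import env
def cap(n):
    c=env.capture(n); R,_=cv2.Rodrigues(np.array(c["rvec"],float)); c["R"]=R; c["t"]=np.array(c["tvec"],float).ravel()
    c["f"]=240/np.tan(np.radians(c["vertical_fov"])/2)
    return c
def cloud(c):
    z=c["z_map"].astype(float); v,u=np.mgrid[0:480,0:640]
    P=np.stack([(u-c["cx"])/c["f"]*z,(v-c["cy"])/c["f"]*z,z],-1)
    W=(P-c["t"])@c["R"]; W[z<=0]=np.nan
    return W
def save(c,n): cv2.imwrite("pics/"+n,cv2.cvtColor(c["image"],cv2.COLOR_RGB2BGR))
def st():
    s=env.state(); print({k:np.round(s[k],3).tolist() for k in ("time_s","q","ee_pos","tcp_rot","contact_force","finger_gap")})
E
python3 - <<'E'
from h import *
import pickle
st()
for n in("top","side"):
    c=cap(n); save(c,n+"0.png"); print(n,c["f"],c["cx"],c["cy"],-c["R"].T@c["t"],c["R"].round(2).tolist(),(c["z_map"]>0).mean()); pickle.dump(c,open(n+"0.pkl","wb"))
E
```

```text
pics
{'time_s': 0.0, 'q': [-1.292, 0.117, 1.442, -0.0, 1.584, -0.038], 'ee_pos': [210.213, -641.218, 230.536], 'tcp_rot': [-3.101, -0.495, 0.0], 'contact_force': [0.573, -0.337, -0.306], 'finger_gap': 85.239}
top 579.3163800004855 325.74827585416364 229.27854462316455 [ 496.00415985  -20.94306633 1405.31316066] [[-0.02, -1.0, 0.0], [-1.0, 0.02, -0.07], [0.07, -0.0, -1.0]] 0.9960904947916667
side 612.05970327629 313.959228066295 240.05254099908626 [  79.06289717 1184.58763762  941.43731023] [[-0.91, -0.4, -0.0], [-0.2, 0.46, -0.86], [0.35, -0.79, -0.5]] 0.9959830729166667
```

View pics/top0.png

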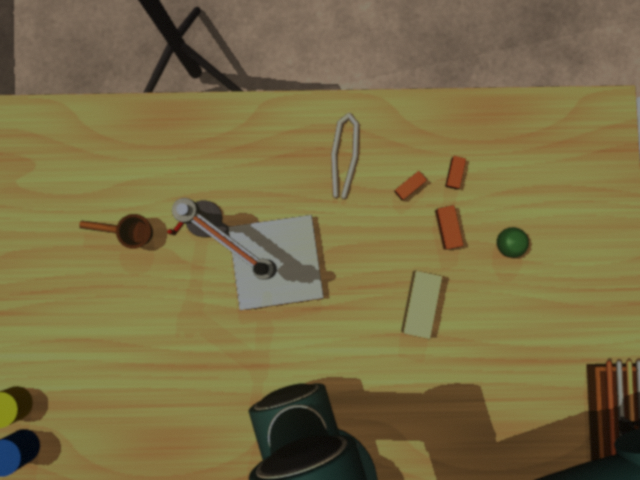

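View pics/side0.png

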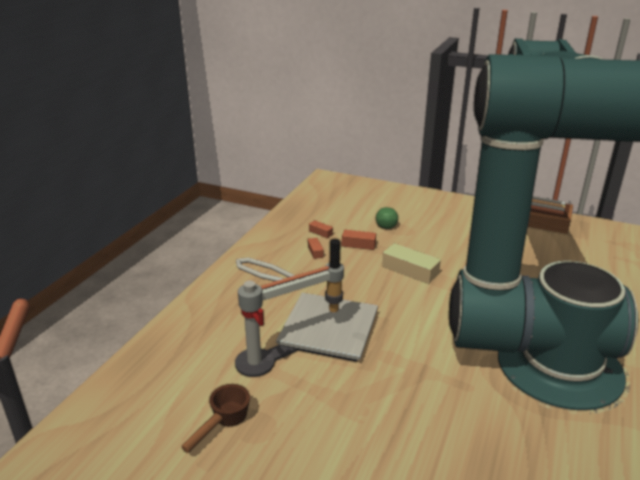

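The top view shows the column head at (185,210), the handle at (263,267) and the plate around (280,262). The cream brick is at (424,304). There are three red bricks, the largest at (450,228), and the paperweight is at (512,242). Next I measure them.

```bash
cat > m.py <<'E'
from h import *
import pickle
def rect(W,img,box,zlo,zhi,name,col=None):
    u0,v0,u1,v1=box; m=np.zeros((480,640),bool); m[v0:v1,u0:u1]=1
    m&=(W[...,2]>zlo)&(W[...,2]<zhi)
    if col is not None: m&=col(img.astype(int))
    k,l,s,_=cv2.connectedComponentsWithStats(m.astype(np.uint8))
    i=1+np.argmax(s[1:,4]); p=W[l==i]
    (c,sz,a)=cv2.minAreaRect(p[:,:2].astype(np.float32))
    if sz[0]<sz[1]: a+=90; sz=sz[::-1]
    a=(a+90)%180-90
    print(name,"c",np.round(c,1),"size",np.round(sz,1),"ang",round(np.radians(a),3),"z",np.median(p[:,2]).round(1),"mean",p[:,:2].mean(0).round(1),len(p))
    return c,sz,np.radians(a)
E
python3 - <<'E'
from m import *
c=pickle.load(open("top0.pkl","rb"));W=cloud(c);im=c["image"]
rect(W,im,(395,260,455,350),40,60,"large")
rect(W,im,(430,200,470,255),30,50,"small")
rect(W,im,(444,150,470,195),15,60,"dec1")
rect(W,im,(390,168,432,205),15,60,"dec2")
rect(W,im,(225,205,335,320),22,38,"plate")
rect(W,im,(240,250,290,290),205,290,"handle")
rect(W,im,(165,190,210,225),205,290,"coltop")
rect(W,im,(490,220,540,265),20,80,"paper")
rect(W,im,(325,110,365,202),5,30,"jacks")
rect(W,im,(75,205,160,260),15,60,"mould")
for p in [(185,210),(263,267),(225,240),(172,232)]: print(p,W[p[1],p[0]].round(1))
E
```

```text
large c [ 418.  -246.3] size [149.6  65. ] ang -0.222 z 49.4 mean [ 417.9 -245.6] 1800
small c [ 598.7 -318.3] size [99.7 43.5] ang 0.195 z 39.2 mean [ 598.3 -317.5] 761
dec1 c [ 732.2 -340. ] size [75.8 32.8] ang -0.27 z 28.8 mean [ 731.4 -338.6] 437
dec2 c [ 702.  -229.2] size [76.9 31.6] ang -0.906 z 29.3 mean [ 701.1 -228.2] 421
plate c [522.8  97.3] size [200.7 200.2] ang -1.445 z 29.5 mean [521.9  90.9] 6310
handle c [508.8 109. ] size [30.7 25. ] ang 0.297 z 265.4 mean [505.9 106.7] 171
coltop c [633.6 273.6] size [48.  41.2] ang -0.817 z 214.5 mean [631.1 271.3] 215
paper c [ 560.3 -465.9] size [71.4 70.9] ang -0.477 z 53.4 mean [ 559.3 -460.6] 796
jacks c [780.2 -73.8] size [212.   69.1] ang -0.205 z 12.0 mean [780.2 -71.9] 993
mould c [617.6 468.4] size [173.5  81.5] ang 1.176 z 40.2 mean [605.6 459.8] 977
(185, 210) [629.1 265.3 216.4]
(263, 267) [508.6  99.8 269.8]
(225, 240) [566.1 183.9 211.5]
(172, 232) [586.3 299.9 186.2]
```

Everything agrees: 149.6×65, 99.7×43.5 and 200×200, and the column predicted from the plate is (632,272) against about (631,271) measured. The handle is at about (507,108) and its parked position should be about (438,342). The arm must swing clockwise by about 1.27 rad. I move above the handle with the jaws tangential to the arc.

>>> {"method": "arm_command", "body": {"targets": [[[12.4, 31.2, 8], 0.025], [[12.4, 31.2, 8], 0.025], [[12.4, 31.2, 8], 0.025], [[12.4, 31.2, 8], 0.025], [[12.4, 31.2, 8], 0.025], [[12.4, 31.2, 8], 0.025], [[12.4, 31.2, 8], 0.025], [[12.4, 31.2, 8], 0.025], [[12.4, 31.2, 8], 0.025], [[12.4, 31.2, 8], 0.025], [[12.4, 31.2, 8], 0.025], [[12.4, 31.2, 8], 0.025]], "hand": 100, "newtons": 25}}

```text
time_s: 1.1
ee_pos: [359.1, -265.4, 327.5]
tcp_rot: [-2.993, -0.955, -0.0]
contact_force: [0.4, 0.0, 0.7]
finger_gap: 85.2
```

>>> {"method": "arm_command", "body": {"targets": [[[12.4, 31.2, 0], 0.025], [[12.4, 31.2, 0], 0.025], [[12.4, 31.2, 0], 0.025], [[12.4, 31.2, 0], 0.025], [[12.4, 31.2, 0], 0.025], [[12.4, 31.2, 0], 0.025], [[12.4, 31.2, 0], 0.025], [[12.4, 31.2, 0], 0.025], [[12.4, 31.2, 0], 0.025], [[12.4, 31.2, 0], 0.025], [[12.4, 31.2, 0], 0.025], [[12.4, 31.2, 0], 0.025]]}}

```text
time_s: 2.1
ee_pos: [508.1, 109.2, 327.1]
tcp_rot: [2.816, 1.392, -0.0]
contact_force: [0.8, -0.8, -0.7]
finger_gap: 85.6
```

>>> {"method": "arm_command", "body": {"targets": [[[0, 0, 0], 0], [[0, 0, 0], 0], [[0, 0, 0], 0]]}}

```text
time_s: 2.35
ee_pos: [507.7, 107.2, 327.0]
tcp_rot: [2.817, 1.39, -0.001]
contact_force: [-0.0, -1.2, 0.5]
finger_gap: 85.4
```

```bash
python3 - <<'E'
from h import *
st(); c=cap("side"); save(c,"side1.png"); W=cloud(c)
m=(W[...,2]>225)&(W[...,2]<262)&(abs(W[...,0]-507)<40)&(abs(W[...,1]-108)<40)
p=W[m]; print(len(p),p.mean(0), p.min(0),p.max(0)); print("axis est", p.mean(0)[:2]+ (c["R"][2,:2]/np.linalg.norm(c["R"][2,:2]))*10)
E
```

```text
{'time_s': 2.35, 'q': [0.159, -0.233, 1.623, -0.0, 1.753, 0.813], 'ee_pos': [507.717, 107.211, 327.001], 'tcp_rot': [2.817, 1.39, -0.001], 'contact_force': [-0.038, -1.157, 0.458], 'finger_gap': 85.427}
157 [503.12229301 118.88811694 244.58419779] [492.48430304 102.06097427 225.33451711] [516.25488523 129.66425924 261.90819921]
axis est [507.17212272 109.74487466]
```

View pics/side1.png

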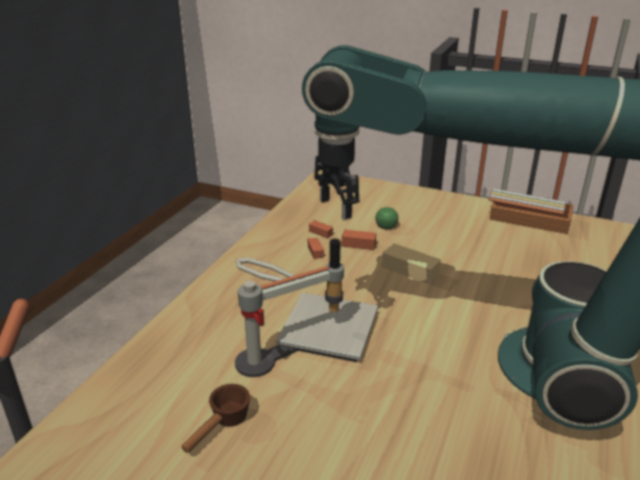

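The side view shows the open gripper above the handle at (335,250), and the second estimate of the handle axis agrees within 2 mm. I descend and grip.

>>> {"method": "arm_command", "body": {"targets": [[[0, 1, -27], 0], [[0, 0, -27], 0], [[0, 0, -27], 0], [[0, 0, -26], 0], [[0, 0, 0], 0]]}}

```text
time_s: 2.82
ee_pos: [506.2, 107.0, 215.5]
tcp_rot: [-2.817, -1.387, 0.009]
contact_force: [-0.8, 0.2, -1.1]
finger_gap: 85.7
```

>>> {"method": "arm_command", "body": {"targets": [[[0, 0, 0], 0], [[0, 0, 0], 0], [[0, 0, 0], 0], [[0, 0, 0], 0], [[0, 0, 0], 0], [[0, 0, 0], 0], [[0, 0, 0], 0], [[0, 0, 0], 0]], "hand": 0, "newtons": 25}}

```text
time_s: 3.48
ee_pos: [508.2, 108.4, 221.6]
tcp_rot: [2.817, 1.39, 0.002]
contact_force: [-0.5, -2.1, 6.4]
finger_gap: 25.1
```

```bash
python3 - <<'E'
import numpy as np
H=np.array([631.7,272.4]); 
t=np.arctan2(108.3-272.4,507.1-631.7)%(2*np.pi); e=2.796-0.03
n=22; a=np.linspace(t,e,n+1); P=H+206*np.c_[np.cos(a),np.sin(a)]
print(t,e,(e-t)/n); print(np.diff(P,axis=0).round(1).tolist())
E
```

```text
4.0629667604362245 2.766 -0.05895303456528293
[[-9.5, 7.6], [-9.0, 8.2], [-8.5, 8.7], [-8.0, 9.2], [-7.4, 9.6], [-6.8, 10.0], [-6.2, 10.4], [-5.6, 10.8], [-5.0, 11.1], [-4.3, 11.4], [-3.6, 11.6], [-2.9, 11.8], [-2.2, 11.9], [-1.5, 12.0], [-0.8, 12.1], [-0.1, 12.1], [0.6, 12.1], [1.3, 12.1], [2.0, 12.0], [2.7, 11.8], [3.4, 11.6], [4.1, 11.4]]
```

Gap is 25 mm on the 26 mm handle, so it is gripped. I swing along the arc, turning with it.

>>> {"method": "arm_command", "body": {"targets": [[[-9.5, 7.6, 0], -0.059], [[-9.0, 8.2, 0], -0.059], [[-8.5, 8.7, 0], -0.059], [[-8.0, 9.2, 0], -0.059], [[-7.4, 9.6, 0], -0.059], [[-6.8, 10.0, 0], -0.059], [[-6.2, 10.4, 0], -0.059], [[-5.6, 10.8, 0], -0.059], [[-5.0, 11.1, 0], -0.059], [[-4.3, 11.4, 0], -0.059], [[-3.6, 11.6, 0], -0.059]]}}

```text
time_s: 4.4
ee_pos: [434.5, 217.7, 221.6]
tcp_rot: [-3.114, -0.415, -0.005]
contact_force: [10.6, 1.8, 1.8]
finger_gap: 25.3
```

>>> {"method": "arm_command", "body": {"targets": [[[-2.9, 11.8, 0], -0.059], [[-2.2, 11.9, 0], -0.059], [[-1.5, 12.0, 0], -0.059], [[-0.8, 12.1, 0], -0.059], [[-0.1, 12.1, 0], -0.059], [[0.6, 12.1, 0], -0.059], [[1.3, 12.1, 0], -0.059], [[2.0, 12.0, 0], -0.059]]}}

```text
time_s: 5.07
ee_pos: [431.6, 313.6, 221.6]
tcp_rot: [-3.124, 0.325, -0.006]
contact_force: [13.6, -4.5, 4.1]
finger_gap: 25.8
```

>>> {"method": "arm_command", "body": {"targets": [[[4, 6, 0], -0.03], [[4, 6, 0], -0.03], [[3, 6, 0], -0.03], [[0, 0, 0], 0], [[0, 0, 0], 0]]}}

```text
time_s: 5.48
ee_pos: [439.4, 332.7, 221.1]
tcp_rot: [-3.106, 0.457, 0.007]
contact_force: [-21.3, 7.8, 6.4]
finger_gap: 25.0
```

>>> {"method": "arm_command", "body": {"targets": [[[-1.5, 1, 0], 0], [[1.0, 3, 0], -0.015], [[1.0, 3, 0], -0.015], [[0, 0, 0], 0], [[0, 0, 0], 0]]}}

```text
time_s: 5.9
ee_pos: [441.5, 338.9, 221.1]
tcp_rot: [-3.099, 0.506, 0.001]
contact_force: [-7.0, 3.8, 5.5]
finger_gap: 25.9
```

```bash
python3 - <<'E'
from m import *
st(); c=cap("side"); save(c,"side2.png")
c=cap("top"); save(c,"top2.png")
E
```

```text
{'time_s': 5.9, 'q': [0.608, -0.141, 1.712, 0.002, 1.57, 2.503], 'ee_pos': [441.463, 338.913, 221.134], 'tcp_rot': [-3.099, 0.506, 0.001], 'contact_force': [-7.035, 3.82, 5.539], 'finger_gap': 25.852}
```

View pics/side2.png

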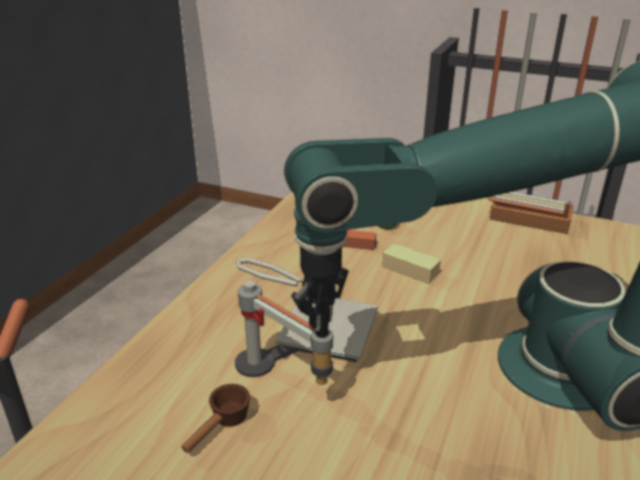

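The arm has swung off the plate, with the torch now at about (322,360). The computed joint angle is about 0.01 rad. I push a bit further to feel the stop.

>>> {"method": "arm_command", "body": {"targets": [[[0, 2, 0], -0.01], [[0.6, 2, 0], -0.01], [[0.6, 2, 0], -0.01], [[0, 0, 0], 0], [[0, 0, 0], 0]]}}

```text
time_s: 6.42
ee_pos: [442.2, 340.0, 220.9]
tcp_rot: [3.082, -0.556, -0.003]
contact_force: [-19.1, -45.2, 17.1]
finger_gap: 25.0
```

That is firm contact with the stop: only 1 mm of motion and a 45 N reaction. I ease off, release and rise.

>>> {"method": "arm_command", "body": {"targets": [[[-1, -4.5, 0], 0], [[0, 0, 0], 0], [[0, 0, 0], 0]]}}

```text
time_s: 6.67
ee_pos: [442.1, 339.6, 221.0]
tcp_rot: [-3.092, 0.554, -0.0]
contact_force: [-3.9, 0.6, 6.3]
finger_gap: 25.5
```

>>> {"method": "arm_command", "body": {"targets": [[[0, 0, 0], 0], [[0, 0, 0], 0], [[0, 0, 0], 0], [[0, 0, 0], 0], [[0, 0, 0], 0], [[0, 0, 0], 0], [[0, 0, 0], 0], [[0, 0, 0], 0]], "hand": 100}}

```text
time_s: 7.33
ee_pos: [442.1, 339.6, 220.3]
tcp_rot: [3.092, -0.554, -0.0]
contact_force: [0.6, 0.1, 0.7]
finger_gap: 85.0
```

>>> {"method": "arm_command", "body": {"targets": [[[0, 0, 15], 0], [[0, 0, 25], 0], [[0, 0, 30], 0], [[0, 0, 30], 0], [[0, 0, 10], 0]]}}

```text
time_s: 7.75
ee_pos: [442.4, 339.8, 336.3]
tcp_rot: [-3.088, 0.553, -0.006]
contact_force: [0.2, -0.6, 0.0]
finger_gap: 85.2
```

Parked and released. Next, the large brick at (418,-246), length direction -0.222 rad.

>>> {"method": "arm_command", "body": {"targets": [[[-1.2, -29.3, 0], 0.0066], [[-1.2, -29.3, 0], 0.0066], [[-1.2, -29.3, 0], 0.0066], [[-1.2, -29.3, 0], 0.0066], [[-1.2, -29.3, 0], 0.0066], [[-1.2, -29.3, 0], 0.0066], [[-1.2, -29.3, 0], 0.0066], [[-1.2, -29.3, 0], 0.0066], [[-1.2, -29.3, 0], 0.0066], [[-1.2, -29.3, 0], 0.0066]]}}

```text
time_s: 8.58
ee_pos: [429.6, 45.3, 331.3]
tcp_rot: [-3.109, 0.45, -0.001]
contact_force: [0.8, -0.5, -0.3]
finger_gap: 85.5
```

>>> {"method": "arm_command", "body": {"targets": [[[-1.2, -29.3, -18], 0.0066], [[-1.2, -29.3, -18], 0.0066], [[-1.2, -29.3, -18], 0.0066], [[-1.2, -29.3, -18], 0.0066], [[-1.2, -29.3, -18], 0.0066], [[-1.2, -29.3, -18], 0.0066], [[-1.2, -29.3, -18], 0.0066], [[-1.2, -29.3, -18], 0.0066], [[-1.2, -29.3, -18], 0.0066], [[-1.2, -29.3, -18], 0.0066], [[0, 0, 0], 0], [[0, 0, 0], 0]]}}

```text
time_s: 9.58
ee_pos: [417.5, -247.3, 149.9]
tcp_rot: [-3.121, 0.352, 0.003]
contact_force: [0.9, -0.6, -0.3]
finger_gap: 85.4
```

```bash
python3 - <<'E'
from m import *
st(); s=env.state(); r=s["tcp_rot"]; R,_=cv2.Rodrigues(np.array(r)); print("phi",np.arctan2(R[1,1],R[0,1]))
c=cap("side"); save(c,"side3.png"); W=cloud(c); im=c["image"]
rect(W,im,(225,270,420,400),22,38,"plate")
rect(W,im,(370,235,450,290),40,60,"large")
rect(W,im,(338,225,380,255),33,50,"small")
c=cap("top"); save(c,"top3.png"); W=cloud(c); im=c["image"]
rect(W,im,(225,205,335,320),22,38,"plate")
rect(W,im,(430,200,470,255),30,50,"small")
rect(W,im,(150,280,230,380),225,290,"handle")
E
```

```text
{'time_s': 9.583, 'q': [-0.587, -0.274, 1.941, 0.0, 1.477, 1.208], 'ee_pos': [417.544, -247.266, 149.914], 'tcp_rot': [-3.121, 0.352, 0.003], 'contact_force': [0.893, -0.601, -0.298], 'finger_gap': 85.363}
phi -1.79533964593644
plate c [523.6  97.6] size [209.7 201. ] ang -1.441 z 29.9 mean [499.6  83.3] 2818
large c [ 417.7 -243.2] size [152.8  75. ] ang -0.252 z 49.3 mean [ 415.6 -237.8] 797
small c [ 598.6 -314.1] size [100.   53.1] ang 0.204 z 39.3 mean [ 597.8 -312. ] 285
plate c [522.7  97. ] size [200.4 200.2] ang -1.443 z 29.5 mean [522.1  96.7] 7046
small c [ 598.8 -318.3] size [100.   43.6] ang 0.197 z 39.3 mean [ 598.4 -317.5] 762
handle c [437.4 329.8] size [18.1  4.3] ang -0.013 z 232.1 mean [437.8 329.6] 23
```

View pics/side3.png

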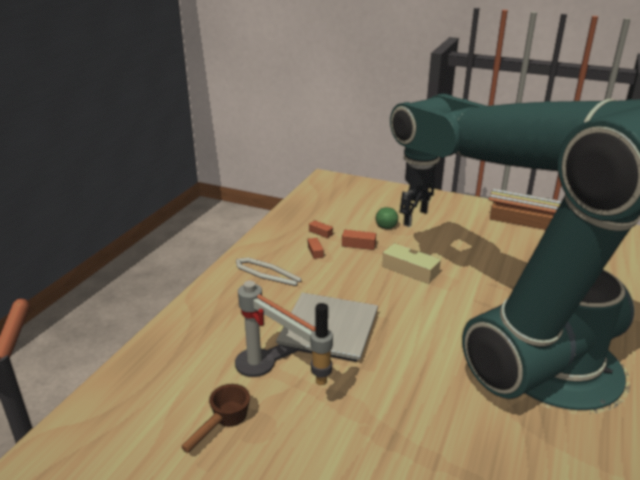

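View pics/top3.png

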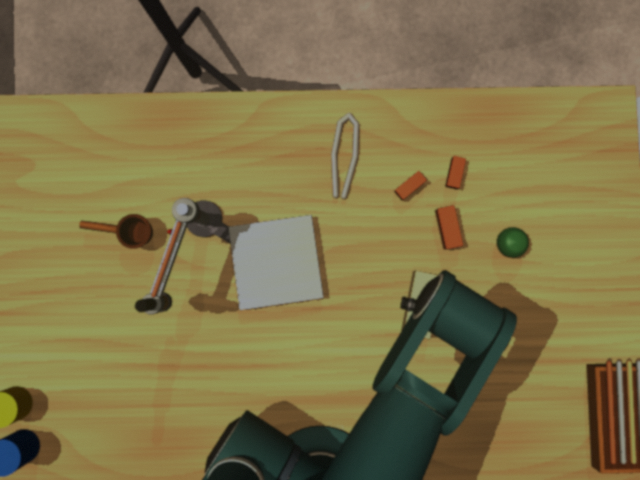

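The torch is parked at (150,303) in the top view, clear of the plate, and the gripper is over the cream brick. Plate centre is confirmed at (523,97). I descend and grasp.

>>> {"method": "arm_command", "body": {"targets": [[[0.3, 1, -30], 0], [[0, 0, -30], 0], [[0, 0, -30], 0], [[0, 0, -25], 0], [[0, 0, -15], 0], [[0, 0, -9], 0], [[0, 0, 0], 0], [[0, 0, 0], 0]]}}

```text
time_s: 10.35
ee_pos: [419.1, -245.2, 12.5]
tcp_rot: [3.122, -0.347, 0.002]
contact_force: [-0.2, 0.7, 0.0]
finger_gap: 85.5
```

>>> {"method": "arm_command", "body": {"targets": [[[0, 0, 0], 0], [[0, 0, 0], 0], [[0, 0, 0], 0], [[0, 0, 0], 0], [[0, 0, 0], 0], [[0, 0, 0], 0], [[0, 0, 0], 0]], "hand": 0, "newtons": 50}}

```text
time_s: 10.93
ee_pos: [419.2, -245.9, 13.1]
tcp_rot: [3.121, -0.348, 0.004]
contact_force: [-1.5, 1.3, 8.2]
finger_gap: 63.4
```

>>> {"method": "arm_command", "body": {"targets": [[[0, 0, 3], 0], [[0, 0, 7], 0], [[0, 0, 15], 0], [[0, 0, 20], 0], [[0, 0, 20], 0], [[0, 0, 15], 0], [[0, 0, 10], 0], [[0, 0, 0], 0]]}}

```text
time_s: 11.6
ee_pos: [419.1, -245.9, 103.8]
tcp_rot: [3.121, -0.348, 0.004]
contact_force: [-0.8, 0.5, -3.6]
finger_gap: 63.4
```

```bash
python3 - <<'E'
from m import *
st(); s=env.state(); r=s["tcp_rot"]; R,_=cv2.Rodrigues(np.array(r)); print("phi",np.arctan2(R[1,1],R[0,1]))
c=cap("side"); save(c,"side4.png"); W=cloud(c); im=c["image"]
E
```

```text
{'time_s': 11.6, 'q': [-0.583, -0.246, 1.995, 0.0, 1.389, 1.21], 'ee_pos': [419.062, -245.872, 103.784], 'tcp_rot': [3.121, -0.348, 0.004], 'contact_force': [-0.805, 0.474, -3.592], 'finger_gap': 63.388}
phi -1.7930754316399666
```

View pics/side4.png

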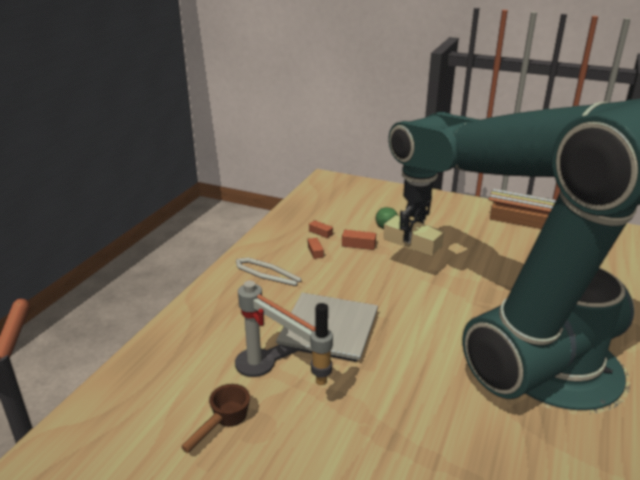

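The brick is held level at (415,235). I carry it over the plate, turned parallel to the plate's edge.

>>> {"method": "arm_command", "body": {"targets": [[[4, 14, 0], 0.015], [[8.7, 28.6, 0], 0.029], [[8.7, 28.6, 0], 0.029], [[8.7, 28.6, 0], 0.029], [[8.7, 28.6, 0], 0.029], [[8.7, 28.6, 0], 0.029], [[8.7, 28.6, 0], 0.029], [[8.7, 28.6, 0], 0.029], [[8.7, 28.6, 0], 0.029], [[8.7, 28.6, 0], 0.029], [[8.7, 28.6, 0], 0.029], [[8.7, 28.6, 0], 0.029]]}}

```text
time_s: 12.65
ee_pos: [517.6, 84.7, 99.8]
tcp_rot: [3.136, 0.178, -0.003]
contact_force: [0.0, -1.2, -4.1]
finger_gap: 63.0
```

>>> {"method": "arm_command", "body": {"targets": [[[4.8, 14.5, 0], 0.014], [[0, 0, 0], 0], [[0, 0, 0], 0], [[0, 0, -20], 0], [[0, 0, -20], 0], [[0, 0, -10], 0], [[0, 0, 0], 0], [[0, 0, 0], 0]]}}

```text
time_s: 13.32
ee_pos: [522.6, 97.1, 51.1]
tcp_rot: [3.135, 0.196, -0.002]
contact_force: [-0.1, 0.8, -3.1]
finger_gap: 63.4
```

```bash
python3 - <<'E'
from m import *
st(); s=env.state(); r=s["tcp_rot"]; R,_=cv2.Rodrigues(np.array(r)); print("phi",np.arctan2(R[1,1],R[0,1]))
c=cap("side"); save(c,"side5.png"); W=cloud(c); im=c["image"]
E
```

```text
{'time_s': 13.317, 'q': [0.136, -0.088, 1.947, -0.0, 1.283, 1.582], 'ee_pos': [522.567, 97.078, 51.126], 'tcp_rot': [3.135, 0.196, -0.002], 'contact_force': [-0.062, 0.778, -3.071], 'finger_gap': 63.4}
phi -1.4458361774905304
```

View pics/side5.png

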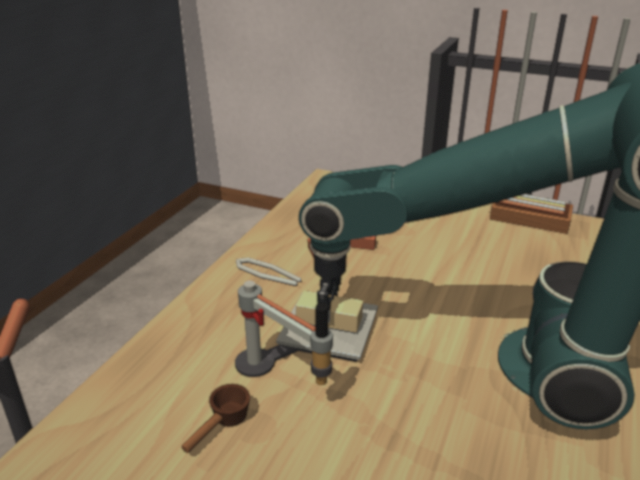

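About 8 mm is left above the plate (the grasp height predicts contact at TCP z = 43). I lower gently.

>>> {"method": "arm_command", "body": {"targets": [[[0, 0, -2], 0], [[0, 0, -2], 0], [[0, 0, -2], 0], [[0, 0, -1], 0], [[0, 0, -1], 0], [[0, 0, 0], 0]]}}

```text
time_s: 13.87
ee_pos: [522.9, 97.7, 43.4]
tcp_rot: [-3.135, -0.198, -0.0]
contact_force: [0.2, -0.7, -3.1]
finger_gap: 63.3
```

>>> {"method": "arm_command", "body": {"targets": [[[0, 0, -1], 0], [[0, 0, 0], 0], [[0, 0, 0], 0]]}}

```text
time_s: 14.12
ee_pos: [523.0, 97.7, 43.2]
tcp_rot: [3.135, 0.198, 0.001]
contact_force: [-7.0, 0.6, 6.2]
finger_gap: 63.3
```

The force rose from -3 to +6 N, so the brick is in contact. I release and rise.

>>> {"method": "arm_command", "body": {"targets": [[[0, 0, 0], 0], [[0, 0, 0], 0], [[0, 0, 0], 0], [[0, 0, 0], 0], [[0, 0, 0], 0], [[0, 0, 0], 0]], "hand": 100}}

```text
time_s: 14.62
ee_pos: [522.9, 97.7, 42.3]
tcp_rot: [-3.135, -0.197, -0.0]
contact_force: [0.2, 0.7, -0.4]
finger_gap: 85.4
```

>>> {"method": "arm_command", "body": {"targets": [[[0, 0, 10], 0], [[0, 0, 20], 0], [[0, 0, 30], 0], [[0, 0, 30], 0], [[0, 0, 30], 0], [[0, 0, 20], 0], [[3.5, -19, 0], 0.004], [[5, -28, 0], 0.006], [[5, -28, 0], 0.006], [[5, -28, 0], 0.006], [[5, -28, 0], 0.006], [[5, -28, 0], 0.006]]}}

```text
time_s: 15.62
ee_pos: [551.4, -62.7, 183.3]
tcp_rot: [3.131, 0.251, 0.001]
contact_force: [-0.4, -0.4, -0.7]
finger_gap: 85.2
```

>>> {"method": "arm_command", "body": {"targets": [[[5, -28, 0], 0.006], [[5, -28, 0], 0.006], [[5, -28, 0], 0.006], [[5, -28, 0], 0.006], [[5, -28, 0], 0.006], [[5, -28, 0], 0.006], [[5, -28, 0], 0.006], [[5, -28, 0], 0], [[4, -28, 0], 0], [[0, 0, 0], 0], [[0, 0, 0], 0]]}}

```text
time_s: 16.53
ee_pos: [595.2, -314.4, 182.5]
tcp_rot: [-3.126, -0.314, 0.0]
contact_force: [0.2, 0.5, -0.5]
finger_gap: 85.1
```

```bash
python3 - <<'E'
from m import *
st(); s=env.state(); r=s["tcp_rot"]; R,_=cv2.Rodrigues(np.array(r)); print("phi",np.arctan2(R[1,1],R[0,1]))
c=cap("top"); save(c,"top6.png"); W=cloud(c); im=c["image"]
rect(W,im,(225,205,335,320),70,90,"large")
rect(W,im,(225,205,335,320),22,38,"plate")
c=cap("side"); save(c,"side6.png"); W=cloud(c); im=c["image"]
rect(W,im,(225,270,400,400),70,90,"large")
rect(W,im,(338,225,380,255),33,50,"small")
E
```

```text
{'time_s': 16.533, 'q': [-0.524, 0.129, 1.507, 0.0, 1.507, 0.847], 'ee_pos': [595.192, -314.386, 182.504], 'tcp_rot': [-3.126, -0.314, 0.0], 'contact_force': [0.18, 0.495, -0.484], 'finger_gap': 85.146}
phi -1.3706763023330408
large c [522.   98.2] size [149.8  64.5] ang 0.126 z 79.4 mean [521.8  97.7] 1829
plate c [522.8  97. ] size [200.4 200.1] ang -1.446 z 29.4 mean [522.2  95. ] 5159
large c [522.8  99.2] size [149.7  73. ] ang 0.121 z 79.7 mean [517.3 102.9] 1029
small c [ 598.9 -316.3] size [98.8 57.9] ang 0.191 z 39.3 mean [ 598.4 -311.7] 286
```

View pics/top6.png

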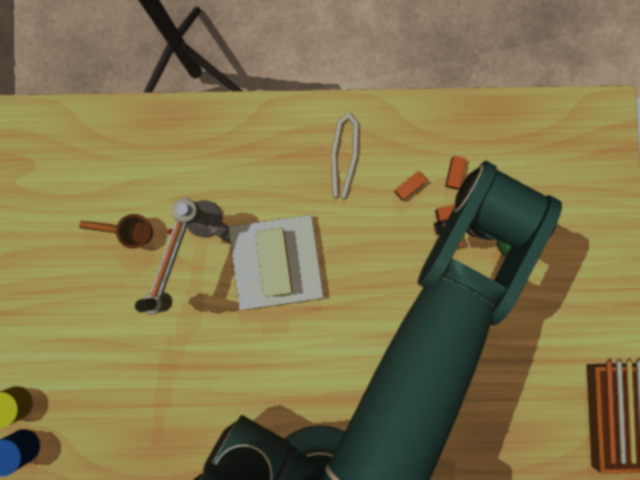

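View pics/side6.png

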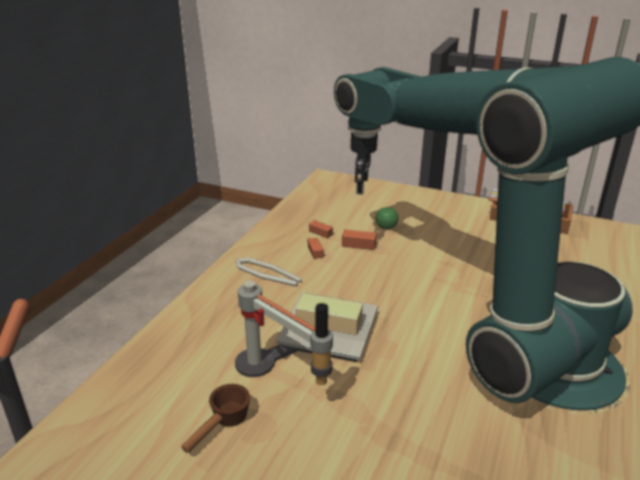

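The large brick lies at (522,98), top at 79.4 mm and parallel to the plate, so it is within 2 mm. Now the small brick at (598.8,-318.3).

>>> {"method": "arm_command", "body": {"targets": [[[3.6, -3.8, -20], -0.004], [[0, 0, -30], 0], [[0, 0, -30], 0], [[0, 0, -30], 0], [[0, 0, -25], 0], [[0, 0, -20], 0], [[0, 0, -12], 0], [[0, 0, -8], 0], [[0, 0, 0], 0], [[0, 0, 0], 0]]}}

```text
time_s: 17.47
ee_pos: [599.4, -317.0, 8.4]
tcp_rot: [3.126, 0.311, 0.001]
contact_force: [0.1, -0.5, 1.5]
finger_gap: 85.5
```

>>> {"method": "arm_command", "body": {"targets": [[[0, 0, 0], 0], [[0, 0, 0], 0], [[0, 0, 0], 0], [[0, 0, 0], 0], [[0, 0, 0], 0], [[0, 0, 0], 0], [[0, 0, 0], 0]], "hand": 0, "newtons": 40}}

```text
time_s: 18.05
ee_pos: [599.4, -317.4, 8.3]
tcp_rot: [3.126, 0.31, 0.002]
contact_force: [-1.0, 0.8, 4.3]
finger_gap: 41.3
```

>>> {"method": "arm_command", "body": {"targets": [[[0, 0, 3], 0], [[0, 0, 7], 0], [[0, 0, 20], 0], [[0, 0, 25], 0], [[0, 0, 25], 0], [[0, 0, 25], 0], [[0, 0, 20], 0], [[0, 0, 10], 0], [[0, 0, 0], 0]]}}

```text
time_s: 18.8
ee_pos: [599.7, -317.5, 145.2]
tcp_rot: [3.124, 0.31, 0.005]
contact_force: [0.9, 0.2, -1.1]
finger_gap: 41.5
```

```bash
python3 - <<'E'
from m import *
st(); s=env.state(); r=s["tcp_rot"]; R,_=cv2.Rodrigues(np.array(r)); print("phi",np.arctan2(R[1,1],R[0,1]))
c=cap("side"); save(c,"side7.png"); W=cloud(c); im=c["image"]
E
```

```text
{'time_s': 18.8, 'q': [-0.525, 0.156, 1.538, 0.0, 1.444, 0.848], 'ee_pos': [599.68, -317.527, 145.247], 'tcp_rot': [3.124, 0.31, 0.005], 'contact_force': [0.874, 0.201, -1.052], 'finger_gap': 41.523}
phi -1.3730344578574079
```

View pics/side7.png

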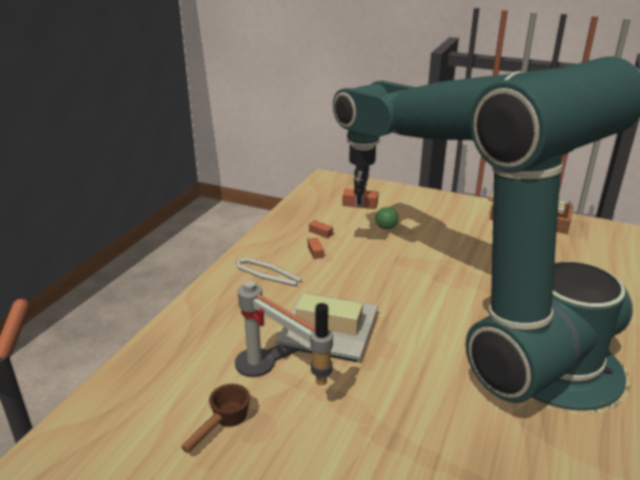

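The small red brick is held level at (361,198). I carry it to above the large brick at (522,98) with a turn of -0.072.

>>> {"method": "arm_command", "body": {"targets": [[[-2.4, 13, 0], -0.004], [[-4.8, 26, 0], -0.005], [[-4.8, 26, 0], -0.005], [[-4.8, 26, 0], -0.005], [[-4.8, 26, 0], -0.005], [[-4.8, 26, 0], -0.005], [[-4.8, 26, 0], -0.005], [[-4.8, 26, 0], -0.005], [[-4.8, 26, 0], -0.005], [[-4.8, 26, 0], -0.005], [[-4.8, 26, 0], -0.005], [[-4.8, 26, 0], -0.005]]}}

```text
time_s: 19.85
ee_pos: [542.4, -16.5, 140.4]
tcp_rot: [-3.134, -0.217, 0.004]
contact_force: [0.4, -0.7, -1.7]
finger_gap: 41.6
```

>>> {"method": "arm_command", "body": {"targets": [[[-4.8, 26, 0], -0.005], [[-4.8, 26, 0], -0.005], [[-4.8, 26, 0], -0.003], [[-4.8, 25.5, 0], 0], [[-2.8, 13, 0], 0], [[0, 0, 0], 0], [[0, 0, 0], 0], [[0, 0, -20], 0], [[0, 0, -15], 0], [[0, 0, -7], 0], [[0, 0, 0], 0], [[0, 0, 0], 0]]}}

```text
time_s: 20.85
ee_pos: [521.8, 97.8, 100.3]
tcp_rot: [3.135, 0.196, -0.001]
contact_force: [0.3, 0.6, -1.6]
finger_gap: 41.6
```

```bash
python3 - <<'E'
from m import *
st(); s=env.state(); r=s["tcp_rot"]; R,_=cv2.Rodrigues(np.array(r)); print("phi",np.arctan2(R[1,1],R[0,1]))
c=cap("side"); save(c,"side8.png"); W=cloud(c); im=c["image"]
red=lambda i:(i[...,0]>i[...,1]*1.6)&(i[...,0]>60)
rect(W,im,(280,250,400,350),70,86,"large")
rect(W,im,(280,250,400,350),124,145,"small top",red)
E
```

```text
{'time_s': 20.85, 'q': [0.137, -0.134, 1.905, -0.0, 1.371, 1.583], 'ee_pos': [521.809, 97.752, 100.316], 'tcp_rot': [3.135, 0.196, -0.001], 'contact_force': [0.327, 0.569, -1.607], 'finger_gap': 41.56}
phi -1.445803750271682
large c [485.   95.5] size [75.3 71.7] ang 0.118 z 79.3 mean [476.3 106. ] 450
small top c [493.9  98.6] size [45.2 44.8] ang 0.108 z 131.6 mean [491.1 100.6] 215
```

View pics/side8.png

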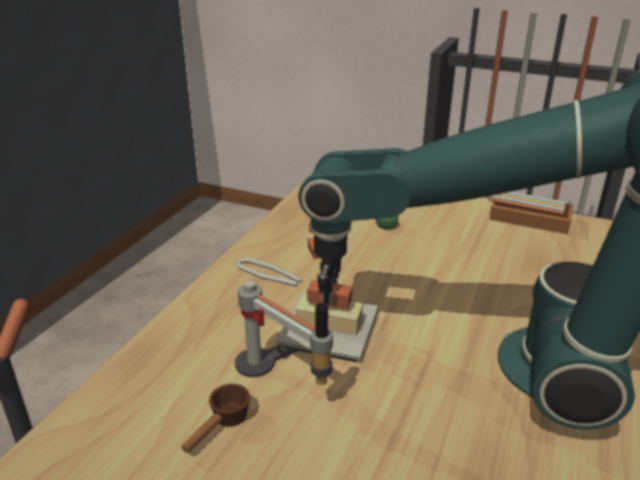

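The small brick hovers centred over the large one. It should touch at TCP z ≈ 88, so I lower it 12 mm gently.

>>> {"method": "arm_command", "body": {"targets": [[[0.5, 0, -3], 0], [[0, 0, -3], 0], [[0, 0, -2], 0], [[0, 0, -2], 0], [[0, 0, -1], 0], [[0, 0, -1], 0], [[0, 0, 0], 0], [[0, 0, 0], 0]]}}

```text
time_s: 21.57
ee_pos: [522.3, 98.4, 88.4]
tcp_rot: [-3.135, -0.198, -0.0]
contact_force: [-0.7, 0.4, -2.6]
finger_gap: 41.3
```

>>> {"method": "arm_command", "body": {"targets": [[[0, 0, -1], 0], [[0, 0, 0], 0], [[0, 0, 0], 0]]}}

```text
time_s: 21.82
ee_pos: [522.4, 98.4, 88.3]
tcp_rot: [-3.135, -0.197, -0.001]
contact_force: [-5.6, -1.3, 9.8]
finger_gap: 41.4
```

Seated with about +12 N. I release, rise and move away.

>>> {"method": "arm_command", "body": {"targets": [[[0, 0, 0], 0], [[0, 0, 0], 0], [[0, 0, 0], 0], [[0, 0, 0], 0], [[0, 0, 0], 0], [[0, 0, 0], 0], [[0, 0, 0], 0]], "hand": 100}}

```text
time_s: 22.4
ee_pos: [522.3, 98.4, 87.3]
tcp_rot: [-3.135, -0.197, 0.0]
contact_force: [0.3, 0.6, -0.6]
finger_gap: 85.4
```

>>> {"method": "arm_command", "body": {"targets": [[[0, 0, 8], 0], [[0, 0, 20], 0], [[0, 0, 30], 0], [[0, 0, 30], 0], [[0, 0, 30], 0], [[0, 0, 20], 0], [[0, -15, 0], 0], [[0, -25, 0], 0], [[0, -30, 0], 0], [[0, -30, 0], 0], [[0, -30, 0], 0], [[0, -30, 0], 0]]}}

```text
time_s: 23.4
ee_pos: [522.0, -62.9, 226.1]
tcp_rot: [3.135, 0.198, 0.001]
contact_force: [1.1, 0.1, -0.7]
finger_gap: 85.6
```

>>> {"method": "arm_command", "body": {"targets": [[[0, -30, 0], 0], [[0, -30, 0], 0], [[0, -30, 0], 0], [[0, -30, 0], 0], [[0, -15, 0], 0], [[0, 0, 0], 0], [[0, 0, 0], 0], [[0, 0, 0], 0]]}}

```text
time_s: 24.07
ee_pos: [522.3, -195.8, 225.5]
tcp_rot: [-3.135, -0.198, -0.0]
contact_force: [-0.2, 0.3, -0.5]
finger_gap: 85.2
```

```bash
python3 - <<'E'
from m import *
st()
c=cap("top"); save(c,"top9.png"); W=cloud(c); im=c["image"]
L=rect(W,im,(225,205,335,320),70,90,"large")
S=rect(W,im,(225,205,335,320),110,130,"small")
rect(W,im,(225,205,335,320),22,38,"plate")
d=np.array(S[0])-L[0];a=L[2];print("rel",d@[np.cos(a),np.sin(a)],d@[-np.sin(a),np.cos(a)],S[2]-L[2])
rect(W,im,(325,110,365,202),5,30,"jacks")
rect(W,im,(75,205,160,260),15,60,"mould")
rect(W,im,(490,220,540,265),20,80,"paper")
c=cap("side"); save(c,"side9.png"); W=cloud(c); im=c["image"]
m=(W[...,2]>225)&(W[...,2]<262)&(abs(W[...,0]-438)<40)&(abs(W[...,1]-342)<40)
p=W[m].mean(0)[:2]+(c["R"][2,:2]/np.linalg.norm(c["R"][2,:2]))*10; d=p-[631.7,272.4]
print("handle",p,"joint",np.arctan2(d[1],d[0])-2.796)
rect(W,im,(280,250,400,350),110,130,"small")
E
```

```text
{'time_s': 24.067, 'q': [-0.405, -0.139, 1.703, 0.0, 1.577, 1.04], 'ee_pos': [522.336, -195.793, 225.51], 'tcp_rot': [-3.135, -0.198, -0.0], 'contact_force': [-0.248, 0.284, -0.475], 'finger_gap': 85.169}
large c [522.1  98. ] size [149.8  64.6] ang 0.127 z 79.4 mean [521.   94.2] 950
small c [521.7  98.8] size [99.8 42.4] ang 0.127 z 119.3 mean [521.5  98.3] 859
plate c [522.7  97.2] size [200.6 200. ] ang -1.443 z 29.5 mean [522.1  95. ] 5164
rel -0.30162625018020617 0.8055633415424156 -0.0006492869961397252
jacks c [781.1 -70.6] size [213.2  67.7] ang -0.203 z 11.9 mean [779.2 -71.4] 982
mould c [617.8 469.7] size [173.1  81.2] ang 1.181 z 40.2 mean [605.4 459.6] 987
paper c [ 560.6 -466.5] size [72.1 71.4] ang -1.051 z 52.9 mean [ 559.3 -460.7] 797
handle [439.38596301 341.91169027] joint -0.0012449691605431745
small c [522.1 101.7] size [100.9  47.1] ang 0.132 z 119.1 mean [519.8 105.2] 576
```

View pics/top9.png

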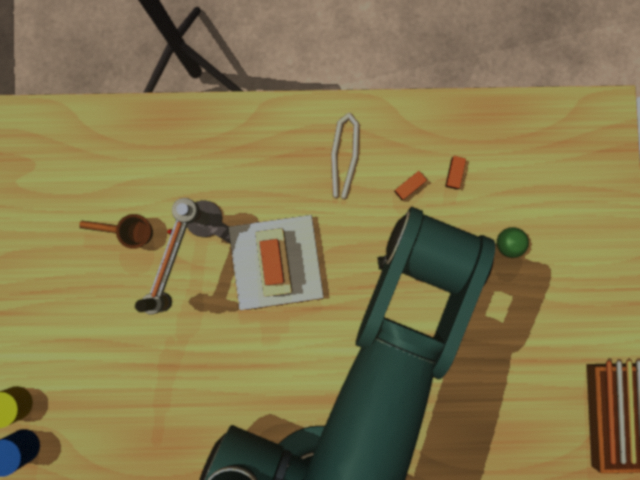

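View pics/side9.png

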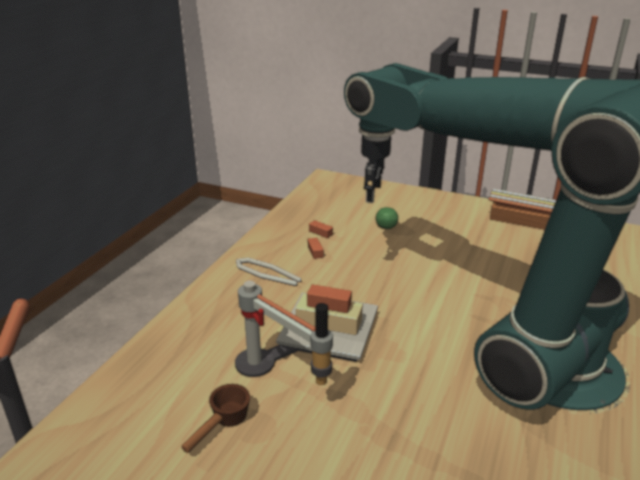

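The pictures show the stack centred at (272,262) in the top view. The torch is parked, the bystanders are where they were, and the robot is clear. Handing in.

```bash
python3 -c "
from bench import env
print(env.job_done())"
```

```text
the job is handed in; nothing more can be done
None
```

I swung the torch arm back until it was firm against its red stop, then set the large brick on the plate and the small brick on top. The job was handed in with the robot clock at about 24 s of the 72 s allowed.

Last checks, from the camera pictures just before handing in:
- **Torch arm:** about 0.00 rad from its stop (limit 0.12).
- **Large brick:** about 1 mm from the plate centre, top at 79.4 mm (80 mm expected), parallel to the plate's edges.
- **Small brick:** about 0.3 mm off lengthwise and 0.8 mm crosswise from the large brick's centre, direction within 0.001 rad, top at 119.3 mm (120 mm expected).
- **Bystanders:** the paperweight, jacks and mould read within about 3 mm of their starting places.
- **Robot:** both bricks were released and the gripper stood clear of everything.

No check failed. The side camera put the small brick about 3 mm farther in +y than the top camera. Its outline there is wider than the real brick, because it also picks up part of the side face, so I relied on the top view.

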